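# Third hand at the film brake: hold the setting collar down on its spring

## Task

We are setting the film brake, and I need a third hand. First lock the spindle: turn the black knob on the blue lock housing clockwise (seen from above) from the white dot past its click, until it rests at the red dot. Then take the loose aluminium setting collar, slip it over the upright spindle with its broad head down, and press it down on the brake spring with a steady push of about 10 newtons, so that its top face is level with the red line on the spindle (never squash the spring solid), and finish like that, still gripping the collar and holding it down, so that I can tighten its grub screws; do not let go of it, and leave everything else on the bench where it is.

Things in the scene. Friction and masses are not known exactly. Their poses are not given: they have to be found in the camera images.
- spindle_stand: Grey steel bench stand, screwed down, 130 mm (its x) by 270 mm (its y), plate 12 mm thick. Origin under the middle of the plate, z up. On its y axis stand the spindle, 65 mm towards -y, and the blue lock housing (66 x 66 mm, top 46 mm up), 70 mm towards +y. Nothing on the stand rises above 90 mm except the spindle.
- spindle_tip (a point): Top end of the fixed, upright steel spindle, 128 mm above the bench. The spindle is 20 mm in diameter and tapers to 9 mm over its last 10 mm. Round its foot lie a toothed disc (up to 45 mm from the axis) and a brake disc (top 36 mm above the bench), then the coil spring, and on the spring the spring plate.
- setting_line (a point): Red line round the spindle, on its axis, 115 mm above the bench (13 mm below the tip). The collar's top face must come level with it.
- spring_plate (a joint): How far the steel spring plate (a washer 60 mm in diameter, 5 mm thick, round the spindle) is pressed down, in m: 0 at rest (top face 83 mm above the bench), 0.010 when the collar's top face is level with the red line, 0.022 when the spring is solid. It carries the collar's underside. The spring pushes up with 2 N at 0 and 1 N more per mm: about 12 N at 0.010, of which the collar's own weight supplies about 2 N and the robot's push about 10 N.
- lock_knob (a joint): Spindle lock knob, upright axis, in rad: 0 = free (white stripe at the white dot), 1.3 = locked (stripe at the red dot), growing clockwise seen from above. A snap spring resists with up to about 0.13 N m as far as half-way (0.65), then snaps it on to its stop at 1.3 and keeps it there.
- lock_knob_grip (a point): On the knob's axis at the height to grip, 83 mm above the bench. The knob has a bar handle 14 mm wide, 44 mm long and 32 mm high (from 58 to 90 mm above the bench). At joint value 0 the bar lies along the stand's x axis, its white stripe towards the stand's -x. This point turns with the knob: its x axis runs along the bar.
- collar_center (a point): Centre (half-way up) of the loose aluminium setting collar, about 0.2 kg, 42 mm high; its z axis is its axis, up. A broad head, 66 mm in diameter and 12 mm high, at the bottom, with three grub screws in its rim; above it a round neck 45 mm in diameter and 30 mm high, to grip; a straight bore of 24 mm runs through. It stands upright on the bench, head down.
- spare_nut: Knurled grey spindle nut, 40 mm across and 22 mm high, lying loose: not used here; origin at its underside.
- pvc_union: Black plastic pipe union nut, 67 mm across and 28 mm high, lying loose: not used here; origin at its underside.
- film_roll_0: Roll of lid film on a brown core, 68 mm across and 145 mm high, standing on end: not used; origin at its underside.
- film_roll_1: Second such roll, 69 mm across and 145 mm high: not used; origin at its underside.
- hexkey_8: Black L-shaped hex key, 40 x 145 x 8 mm, laid out for the colleague: not used by the robot; origin at its underside.
- alcohol_spray: Pale green trigger spray bottle, 60 x 126 mm and 258 mm high, standing: not used; origin at its underside.
There are look-alikes about, which are no part of the job. Leave any pink or turquoise look-alike of the part that bears collar_center alone.

How it is judged:
By the outcome, as a careful person would: the job done as asked, in the order asked, and still so for the second after the job is handed in, while the arm keeps its last pose, push and grip.
It also fails if it takes over 51 s, if anything falls off the work surface, if the arm or the gripper's body presses on something with over 40 N, if the wrist force passes 120 N, or if a joint passes its speed limit or range.

## Robot

A 6-joint arm with a two-finger parallel gripper is mounted at the origin on a cart in front of the work surface, level with it; the furniture and walls round the work are solid. World frame = base frame: x ahead of the robot, y to its left, z up, the work surface at z = 0. Lengths are in m, angles in rad, forces in N, time in s.
With the tool pointing down it reaches from about 0.325 to 0.775 m from the base axis. Payload 9.3 kg.
Tool frame: the origin (TCP) lies at the very end of the fingers, on their centre line; the grasp point (between the pads) lies 19 mm behind it (robot.hold_point_z is the distance from the TCP to the grasp point, in m); z points along the fingers, y is the line along which they close (so a half turn about z gives the same grasp; the last joint's range is limited). The gripper opens to 85 mm and grips with 20 to 120 N. Pads are 22 mm wide; open, the fingers measure 114 mm over their backs; the gripper's body (76 mm by 85 mm) begins 54 mm behind the grasp point. The pads swing forward as they close: fully open they stand 13 mm farther back than shut.
Start: joints at [-1.344, 0.259, 0.021, 1.334, 0, 1.418], TCP at [0.204, -0.511, 0.231] pointing down, gripper open.
Joint ranges: [-3.04, 3.04], [-0.91, 1.82], [-1.04, 1.36], [-1.92, 1.95], [-1.52, 1.45], [-3.14, 3.14]. Speed limits (rad/s): [2.22, 2.22, 2.79, 3.14, 3.14, 3.14].

## Interface

Orientations are given as a unit quaternion [x, y, z, w].
In Python, from workcell import sensors, cams, robot gives the robot as it stands. The module is installed in compiled form; this text tells all that it offers.
- The arm moves only by the tool move_arm, never from a script. Its argument "series" is one flat list of numbers, 6 for each row, row after row: the shift along the tool's x, y, z in mm, then the turn, a rotation vector about the tool's x, y, z in degrees. A call has 1 to 8 rows; each row is the pose to reach, as a shift and turn from the pose commanded when the call began, along the tool's axes at that moment; what a row does not reach only later rows make up. A row lasts 1/8 s, in which the tool goes at most 62.5 mm and 10.7 degrees, less where a joint would pass 70% of its speed; a pose out of reach is approached as far as the arm can. A call with a gripper value outside its range is refused whole. "claw" is the closure, from -1 (fully open) to 1 (shut), set as the call begins (left out, the last holds). The fingers move at their own pace and stop on an object; "newtons" is the grip in N (left out, the last holds). Time passes only in rows, so rows that repeat a pose let the fingers close. It gives the time, the measured TCP pose, the force, the opening and the grip force at its end, in the units of the state.
- sensors.observe(): the state, without advancing time (a new reading comes with each control period).
- cams.camera(name): name is "scene" or "top" or "wrist"; returns the picture (400x640x3 uint8, red, green, blue); there is no depth.
- cams.camera_model(name): a dict with "fx", "fy", "cx", "cy" (pixels), "distortion" ([k1, k2, p1, p2, k3] as OpenCV has them; the pictures are not rectified), "R" (3x3) and "t" (3): a world point X has camera coordinates R X + t; the wrist camera has in their place "tool_from_camera" (4x4, takes a point from camera to tool coordinates, whose origin is the TCP and whose axes are the flange's). Camera axes: x right, y down, z forward; pixel columns grow to the right and rows downward; lengths in m; the calibration is good to about 2 mm. A picture is of the moment at which its call begins: read the wrist's pose just before it. camera_model takes no time and is no camera call.
- robot.hand_in(): hands the job in; it is judged then, once.
The state is a dict: "time": time; "q": joint angles; "joint_velocities": joint speeds; "joint_torque": joint torques, N m; "ee_pos": TCP position; "eef_rot": TCP orientation; "contact_force": force on the tool from outside, world axes, zero at the start; "torque": the same for the moment, N m; "gripper_width": finger opening in m; "finger_force": force on a finger pad.
Only numpy, scipy, OpenCV 4.12 (cv2) and the standard library are available. Lean on these libraries where they do the work, as an engineer would, in place of code of your own. Each camera call takes 0.05 s, during which the arm holds its last target. There are 200 camera calls.

## Working session

There is one attempt and no reset: what is moved stays moved. The work goes in short steps, Python scripts to look and compute and a tool call to move; the robot and the scene stay as the last step left them, time stands still between calls to the robot, and variables do not carry over. Pictures are saved under pics/ and viewed, at most 10 in all, crops included, and the job is handed in when it is done.

Besides the shell and the picture viewer there is one more tool, called after ">>>" as name(argument=value, ...) on one line, values as JSON. move_arm: Moves the arm, as the interface text tells. Its arguments: {"type":"object","properties":{"series":{"type":"array"},"claw":{"type":"number"},"newtons":{"type":"number"}},"required":["series"]}

```bash
mkdir -p pics; python3 - <<'E'
from workcell import sensors,cams,robot
import cv2,numpy as np
np.set_printoptions(precision=4,suppress=True)
for n in("scene","top"):
    cv2.imwrite(f"pics/{n}0.png",cams.camera(n)[...,::-1])
    print(n,cams.camera_model(n))
print(cams.camera_model("wrist"));print(sensors.observe(),robot.hold_point_z)
E
```

```text
scene {'fx': 433.6695373242971, 'fy': 433.6695373242971, 'cx': 312.9867753474134, 'cy': 199.40171101293544, 'distortion': array([-0.0388,  0.    ,  0.    ,  0.    ,  0.    ]), 'R': array([[-0.7198, -0.6941, -0.0043],
       [-0.3877,  0.4071, -0.827 ],
       [ 0.5758, -0.5936, -0.5622]]), 't': array([0.3162, 0.3327, 1.2089])}
top {'fx': 408.9992177226803, 'fy': 408.9992177226803, 'cx': 321.2596934366764, 'cy': 191.2613144260437, 'distortion': array([-0.0641,  0.    ,  0.    ,  0.    ,  0.    ]), 'R': array([[ 0.0044, -1.    , -0.0042],
       [-0.9907, -0.0038, -0.136 ],
       [ 0.136 ,  0.0047, -0.9907]]), 't': array([-0.1147,  0.5451,  1.3838])}
{'fx': 275.2904935723028, 'fy': 275.2904935723028, 'cx': 317.04992988702116, 'cy': 200.50829309084324, 'distortion': array([-0.0442,  0.    ,  0.    ,  0.    ,  0.    ]), 'tool_from_camera': array([[ 0.0003, -0.9561, -0.2932,  0.0748],
       [ 1.    ,  0.0001,  0.0008, -0.0005],
       [-0.0007, -0.2932,  0.9561, -0.1427],
       [ 0.    ,  0.    ,  0.    ,  1.    ]])}
{'time': 0.1, 'q': array([-1.3436,  0.2591,  0.0208,  1.3337,  0.    ,  1.4182]), 'joint_velocities': array([ 0.0031, -0.0024,  0.0021,  0.    , -0.0011,  0.0001]), 'joint_torque': array([  0.0073, -55.6691,  34.5071,   0.0115,  -0.0001,   0.    ]), 'ee_pos': array([ 0.2039, -0.5106,  0.2307]), 'eef_rot': array([ 0.982 ,  0.1888, -0.    , -0.0006]), 'contact_force': array([-0.1628, -0.2488,  0.1022]), 'torque': array([-0.0138, -0.0527, -0.0303]), 'finger_force': 0.0, 'gripper_width': 0.08520304865835159} 0.0187
```

View pics/scene0.png

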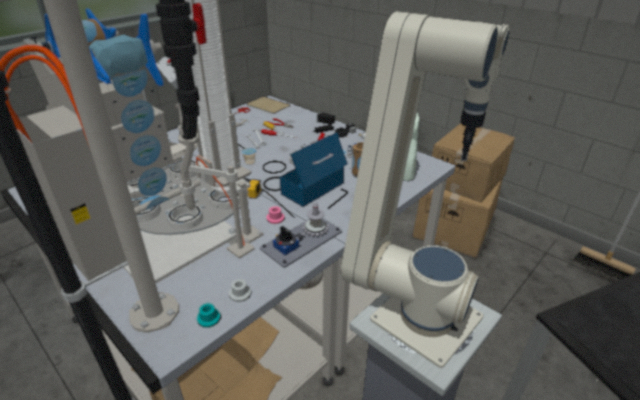

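View pics/top0.png

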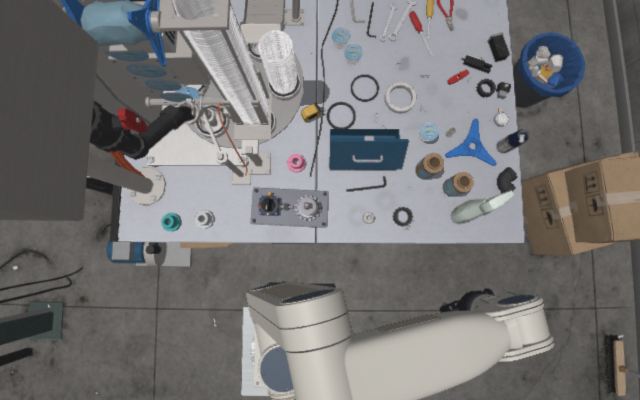

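The top view shows the stand at about (290,207), with the lock knob at (269,203) and the spindle at (308,207). The aluminium collar is at (204,218), with a turquoise look-alike at (171,222) and a pink one at (296,162). I'll enlarge this area.

```bash
cat > h.py <<'E'
from workcell import sensors,cams,robot
import cv2,numpy as np
from scipy.spatial.transform import Rotation as Ro
np.set_printoptions(precision=4,suppress=True)
def K(m): return np.array([[m['fx'],0,m['cx']],[0,m['fy'],m['cy']],[0,0,1.]])
def RT(n,m,s=None):
    if n!='wrist': return m['R'],m['t']
    T=np.eye(4);T[:3,:3]=Ro.from_quat(s['eef_rot']).as_matrix();T[:3,3]=s['ee_pos']
    T=np.linalg.inv(T@m['tool_from_camera']);return T[:3,:3],T[:3,3]
def unproj(n,uv,z,s=None):
    m=cams.camera_model(n);R,t=RT(n,m,s)
    p=cv2.undistortPoints(np.array([[uv]],float),K(m),m['distortion'])[0,0]
    c=-R.T@t;d=R.T@np.array([p[0],p[1],1]);return c+d*(z-c[2])/d[2]
def proj(n,X,s=None):
    m=cams.camera_model(n);R,t=RT(n,m,s)
    return cv2.projectPoints(np.atleast_2d(X).astype(float),cv2.Rodrigues(R)[0],t,K(m),m['distortion'])[0][:,0]
def crop(img,x0,y0,w,h,k,f): cv2.imwrite(f,cv2.resize(img[y0:y0+h,x0:x0+w,::-1],None,fx=k,fy=k,interpolation=cv2.INTER_CUBIC))
E
python3 - <<'E'
from h import *
a=cams.camera("top");b=cams.camera("scene")
a=a[172:247,155:335,::-1];b=b[195:330,190:350,::-1]
a=cv2.resize(a,None,fx=4.4,fy=4.4,interpolation=2)
cv2.imwrite("pics/topc.png",a)
for n,uv,z in(("collar",(204,218),.02),("stand tl",(252,188),.012),("tr",(328,190),.012),("br",(328,227),.012),("bl",(250,224),.012),("knob",(269,203),.09),("tip",(308,206),.128)):print(n,unproj("top",uv,z))
E
```

```text
collar [0.4516 0.2985 0.02  ]
stand tl [0.5597 0.1335 0.012 ]
tr [ 0.5536 -0.1362  0.012 ]
br [ 0.423  -0.1365  0.012 ]
bl [0.4321 0.1371 0.012 ]
knob [0.4981 0.0614 0.09  ]
tip [ 0.4848 -0.0702  0.128 ]
```

View pics/topc.png

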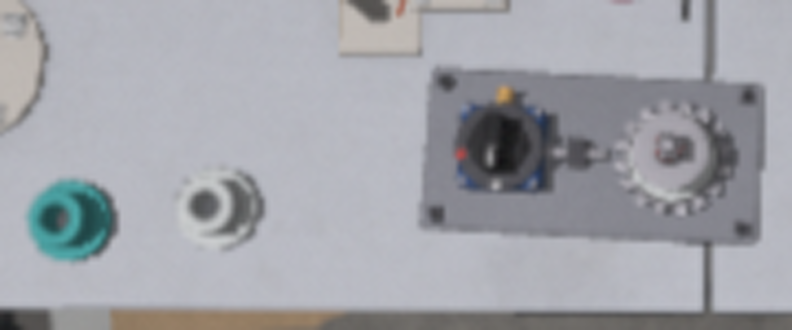

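```bash
cat >> h.py <<'E'
def rel(xyz,yaw,tilt=None):
    "shift mm, rotvec deg from measured pose to tool-down pose"
    s=sensors.observe();R=Ro.from_quat(s['eef_rot']);G=Ro.from_euler('z',yaw)*Ro.from_euler('x',np.pi)
    print('rel',R.inv().apply(np.array(xyz)-s['ee_pos'])*1e3,(R.inv()*G).as_rotvec(degrees=True))
E
python3 - <<'E'
from h import *
c=np.array([(435,68),(763,87),(758,242),(420,227)])/4.4+[155,172]
P=np.array([unproj("top",u,.012)[:2] for u in c])
L=np.array([[65,135],[65,-135],[-65,-135],[-65,135]])/1e3
m=P.mean(0);H=(L.T@(P-m));a=np.arctan2(H[0,1]-H[1,0],H[0,0]+H[1,1])
R=np.array([[np.cos(a),-np.sin(a)],[np.sin(a),np.cos(a)]])
print(m,np.degrees(a),P-m-L@R.T)
print("spindle",m+R@[0,-.065],"knob",m+R@[0,.07])
print("tip meas",unproj("top",np.array((670,150))/4.4+[155,172],.128))
print("collar",unproj("top",np.array((205,207))/4.4+[155,172],.042),unproj("top",np.array((220,208))/4.4+[155,172],.006))
rel([.47,0.02,.33],np.pi+a)
E
```

```text
[ 0.4914 -0.0023] -2.705124298746241 [[-0.001  -0.0026]
 [-0.0027  0.0026]
 [ 0.0029  0.0001]
 [ 0.0007 -0.0001]]
spindle [ 0.4883 -0.0672] knob [0.4947 0.0676]
tip meas [ 0.4845 -0.0679  0.128 ]
collar [0.4464 0.3004 0.042 ] [0.4481 0.2989 0.006 ]
rel [ 443.9048 -394.2474  -98.7325] [  -0.0036   -0.0673 -155.5334]
```

>>> move_arm(series=[28,-25,-20,0,0,-10,56,-50,-40,0,0,-20,84,-75,-60,0,0,-30,112,-100,-80,0,0,-40,140,-125,-98,0,0,-50,168,-150,-98,0,0,-60,196,-175,-98,0,0,-70,224,-200,-98,0,0,-80], claw=-1)

```text
time: 1.2
ee_pos: [0.3381, -0.2408, 0.3293]
eef_rot: [0.629, 0.778, 0.0, 0.0]
contact_force: [-0.1, 0.1, 0.1]
gripper_width: 0.0854
finger_force: 0.0
```

```bash
python3 - <<'E'
from h import *
rel([.47,0.02,.33],np.pi-.047)
E
```

```text
rel [227.4634 183.5621  -0.697 ] [  0.0017   0.0106 -75.2282]
```

>>> move_arm(series=[28,23,0,0,0,-9.4,57,46,0,0,0,-18.8,85,69,0,0,0,-28.2,114,92,0,0,0,-37.6,142,115,0,0,0,-47,170,138,0,0,0,-56.4,199,161,0,0,0,-65.8,227,184,0,0,0,-75.2])

```text
time: 2.2
ee_pos: [0.472, 0.0189, 0.3292]
eef_rot: [0.024, 1.0, -0.0, -0.0]
contact_force: [0.5, -0.9, -0.3]
gripper_width: 0.0855
finger_force: 0.0
```

>>> move_arm(series=[0,0,0,0,0,0,0,0,0,0,0,0])

```text
time: 2.45
ee_pos: [0.4714, 0.0176, 0.3291]
eef_rot: [0.027, 1.0, -0.0, -0.0]
contact_force: [-0.5, 0.1, -0.0]
gripper_width: 0.0855
finger_force: 0.0
```

```bash
python3 - <<'E'
from h import *
s=sensors.observe();a=cams.camera("wrist")
cv2.imwrite("pics/w1.png",a[...,::-1]);np.save("s1.npy",s)
print(s['ee_pos'],s['eef_rot'],s['q'])
for n,X in(("knob",(.4947,.0676,.09)),("tip",(.487,-.0675,.128)),("collar",(.4464,.3004,.042))):print(n,proj("wrist",X,s))
E
```

```text
[0.4714 0.0176 0.3291] [ 0.027   0.9996 -0.0001 -0.0003] [-0.1407  0.1123  0.0814  1.5404 -0.0003 -0.0866]
knob [[352.7407 186.1262]]
tip [[252.0977 192.9187]]
collar [[496.7618 141.2441]]
```

View pics/w1.png

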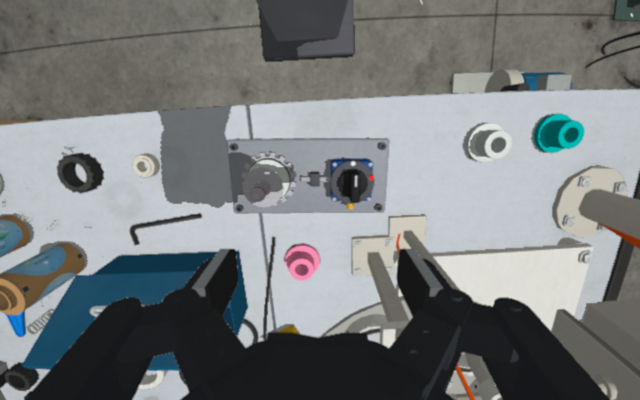

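The wrist picture shows the whole stand: knob at about (353,183), spindle at about (258,195) and collar neck at about (494,144). All are close to where I predicted. I'll enlarge it to refine the positions.

```bash
python3 - <<'E'
import cv2
a=cv2.imread("pics/w1.png")
u=cv2.resize(a[130:220,225:395],None,fx=4.7,fy=4.7,interpolation=2);v=cv2.resize(a[110:175,455:595],None,fx=2.5,fy=2.5,interpolation=2)
w=cv2.copyMakeBorder(v,0,0,0,u.shape[1]-v.shape[1],0)
o=cv2.vconcat([u,w]);cv2.imwrite("pics/w1c.png",o);print(o.shape,u.shape)
E
```

```text
(585, 799, 3) (423, 799, 3)
```

View pics/w1c.png

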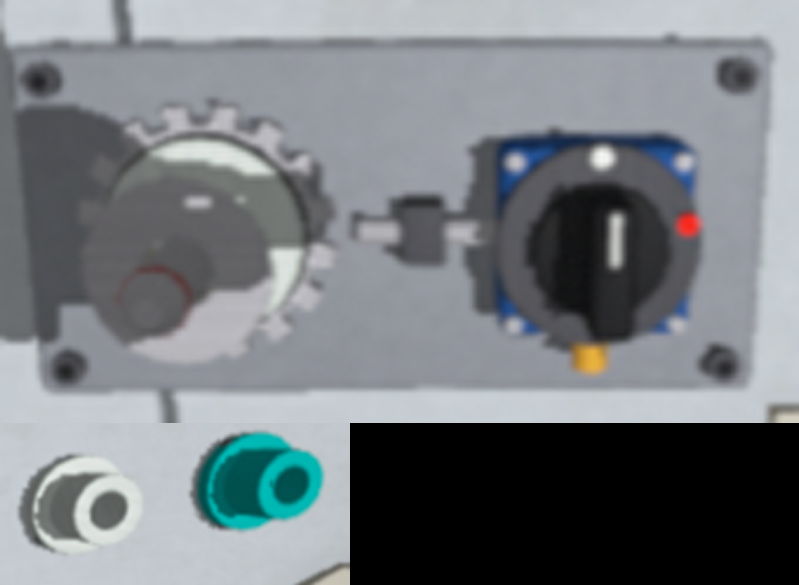

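```bash
python3 - <<'E'
from h import *
s=np.load("s1.npy",allow_pickle=True).item()
f=lambda p,z:unproj("wrist",np.array(p)/4.7+[225,130],z,s)
P=np.array([f(p,.012)[:2] for p in((750,385),(48,390),(15,45),(770,40))])
L=np.array([[65,135],[65,-135],[-65,-135],[-65,135]])/1e3
m=P.mean(0);H=(L.T@(P-m));a=np.arctan2(H[0,1]-H[1,0],H[0,0]+H[1,1])
R=np.array([[np.cos(a),-np.sin(a)],[np.sin(a),np.cos(a)]])
print(m,np.degrees(a));print((P-m-L@R.T)*1e3)
print("spindle",m+R@[0,-.065],"knob",m+R@[0,.07])
print("tip",f((151,305),.128),"line",f((155,300),.115),"bar",f((615,262),.09))
print("stripe",f((617,212),.09),f((617,268),.09))
g=lambda p,z:unproj("wrist",np.array(p)/2.5+[455,110],z,s)
print("collar",g((108,87),.042),g((78,83),.012))
m=cams.camera_model("wrist");
for n in ("scene",):
  print(proj(n,[[.487,-.0675,.128],[.495,.0676,.09]]))
E
```

```text
[0.4949 0.0029] -2.6451914764867697
[[-1.1894 -2.0679]
 [-0.8865  2.524 ]
 [ 0.9532  2.6744]
 [ 1.1226 -3.1305]]
spindle [ 0.4919 -0.0621] knob [0.4981 0.0728]
tip [ 0.49   -0.0613  0.128 ] line [ 0.4921 -0.0631  0.115 ] bar [0.4944 0.0721 0.09  ]
stripe [0.4789 0.0729 0.09  ] [0.4963 0.0726 0.09  ]
collar [0.452  0.3034 0.042 ] [0.4524 0.3019 0.012 ]
[[316.5331 202.5458]
 [285.9665 228.4115]]
```

>>> move_arm(series=[-6,14,45,0,0,0,-12,28,90,0,0,0,-18,41,135,0,0,-0.4,-22,55,179,0,0,-0.4,-22,55,179,0,0,-0.4,-22,55,179,0,0,-0.4])

```text
time: 3.25
ee_pos: [0.4971, 0.0706, 0.152]
eef_rot: [0.024, 1.0, -0.0, 0.001]
contact_force: [0.6, -0.6, 0.9]
gripper_width: 0.0855
finger_force: 0.0
```

```bash
python3 - <<'E'
from h import *
s=sensors.observe();a=cams.camera("wrist")
cv2.imwrite("pics/w2.png",a[...,::-1]);np.save("s2.npy",s)
print(s['ee_pos'],s['eef_rot'])
crop(a,160,60,340,250,2.3,"pics/w2c.png")
for X in((.496,.071,.09),(.494,.067,.09),(.498,.073,.09)):print(proj("wrist",X,s))
print(proj("wrist",s['ee_pos'],s), proj("wrist",s['ee_pos']-[0,0,.06],s))
E
```

```text
[0.4971 0.0706 0.152 ] [ 0.0236  0.9997 -0.0001  0.0008]
[[317.0006 213.8322]]
[[311.8076 211.6676]]
[[319.6432 216.0964]]
[[316.3717 252.2982]] [[316.6098 216.0025]]
```

View pics/w2c.png

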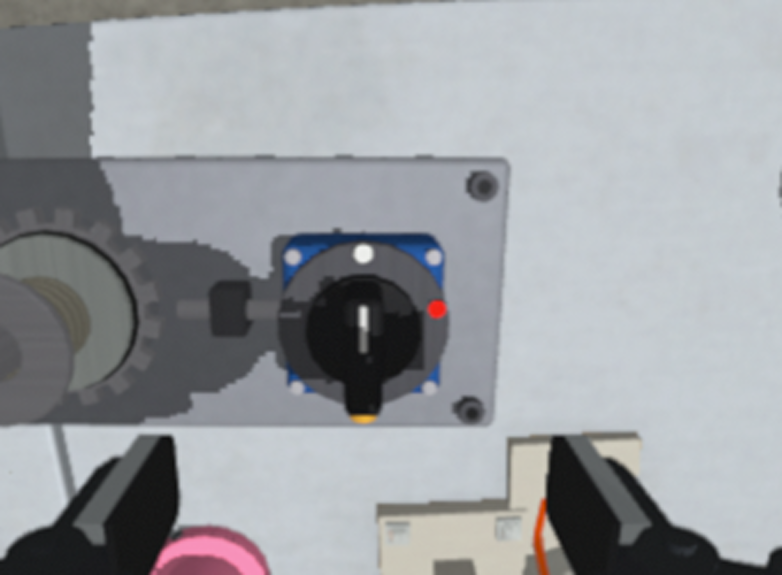

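Seen close up, the bar's centre is at crop (363,352), midway between the fingers at 362. Its stripe is upright at the white dot, so I'll go down and grip.

>>> move_arm(series=[0,0,30,0,0,0,1,0,60,0,0,0,1,0,78,0,0,0,1,0,87,0,0,0,1,0,87,0,0,0])

```text
time: 3.92
ee_pos: [0.496, 0.0712, 0.0641]
eef_rot: [0.023, 1.0, -0.0, 0.001]
contact_force: [-0.7, -0.0, 0.1]
gripper_width: 0.0858
finger_force: 0.0
```

>>> move_arm(series=[0,0,0,0,0,0,0,0,0,0,0,0,0,0,0,0,0,0,0,0,0,0,0,0,0,0,0,0,0,0,0,0,0,0,0,0], claw=1, newtons=40)

```text
time: 4.68
ee_pos: [0.4956, 0.0712, 0.0636]
eef_rot: [0.023, 1.0, -0.0, 0.0]
contact_force: [-1.4, -3.2, 6.3]
gripper_width: 0.0133
finger_force: 42.5
```

>>> move_arm(series=[0,0,0,0,0,9,0,0,0,0,0,18,0,0,0,0,0,27,0,0,0,0,0,36,0,0,0,0,0,45,0,0,0,0,0,54,0,0,0,0,0,63,0,0,0,0,0,72])

```text
time: 5.68
ee_pos: [0.4977, 0.0736, 0.0636]
eef_rot: [0.608, 0.794, 0.003, 0.0]
contact_force: [9.5, 12.3, -4.3]
gripper_width: 0.0131
finger_force: 41.4
```

>>> move_arm(series=[0,0,0,0,0,2,0,0,0,0,0,2,0,0,0,0,0,2])

```text
time: 6.05
ee_pos: [0.4978, 0.0736, 0.0637]
eef_rot: [0.619, 0.785, 0.003, 0.0]
contact_force: [9.9, 13.0, -3.3]
gripper_width: 0.0134
finger_force: 41.5
```

```bash
python3 - <<'E'
from h import *
s=sensors.observe();print(s['torque'],s['contact_force'],s['gripper_width'],s['q'],Ro.from_quat(s['eef_rot']).as_matrix())
E
```

```text
[ 2.2228 -1.6269 -0.1377] [ 9.8847 13.0301 -3.3093] 0.013360649237951057 [-0.0229  0.2882 -0.3927  0.8857  0.0048  1.3133] [[-0.2324  0.9726  0.0043]
 [ 0.9726  0.2324  0.0047]
 [ 0.0035  0.0053 -1.    ]]
```

>>> move_arm(series=[0,0,0,0,0,0,0,0,0,0,0,0,0,0,0,0,0,0,0,0,0,0,0,0], claw=-1)

```text
time: 6.55
ee_pos: [0.4954, 0.0714, 0.0633]
eef_rot: [0.62, 0.785, -0.0, -0.0]
contact_force: [0.5, -0.2, 0.4]
gripper_width: 0.084
finger_force: 0.0
```

>>> move_arm(series=[0,0,-20,0,0,0,0,0,-60,0,0,0,0,0,-110,0,0,0,0,0,-110,0,0,0])

```text
time: 7.05
ee_pos: [0.4973, 0.0715, 0.1768]
eef_rot: [0.62, 0.785, 0.002, 0.003]
contact_force: [0.1, -0.2, -0.9]
gripper_width: 0.0854
finger_force: 0.0
```

```bash
python3 - <<'E'
from h import *
s=sensors.observe();a=cams.camera("wrist");b=cams.camera("top")
cv2.imwrite("pics/w3.png",a[...,::-1])
u=cv2.resize(a[80:300,200:440,::-1],None,fx=1.6,fy=1.6);v=cv2.resize(b[150:245,115:275,::-1],None,fx=2.3,fy=2.3,interpolation=2)
v=cv2.copyMakeBorder(v,0,u.shape[0]-v.shape[0],0,0,0);cv2.imwrite("pics/c3.png",cv2.hconcat([u,v]));print(u.shape,v.shape)
print(s['ee_pos'],s['contact_force'],s['gripper_width'],unproj("top",(147,186),0),unproj("top",(171,222),.03))
rel([.451,.3025,.12],1.805)
E
```

```text
(352, 384, 3) (352, 368, 3)
[0.4973 0.0715 0.1768] [ 0.0836 -0.157  -0.8861] 0.08537559410495359 [0.5674 0.5188 0.    ] [0.4361 0.4119 0.03  ]
rel [235.0586   9.9883  53.3046] [ 0.0427  0.0106 -0.0621]
```

View pics/c3.png

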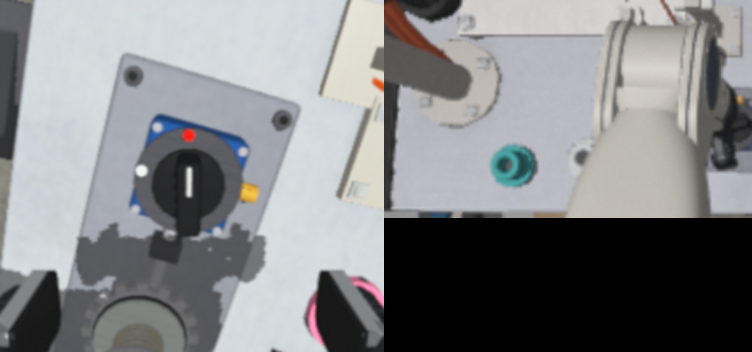

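The knob's stripe now points at the red dot, so the spindle is locked. Next I'll move over the collar; the pole is well clear.

>>> move_arm(series=[47,2,0,0,0,0,94,4,0,0,0,0,141,6,15,0,0,0,188,8,35,0,0,0,235,10,53,0,0,0,235,10,53,0,0,0,235,10,53,0,0,0])

```text
time: 8.02
ee_pos: [0.4505, 0.3021, 0.1193]
eef_rot: [0.62, 0.785, -0.001, -0.0]
contact_force: [0.1, -0.8, -0.4]
gripper_width: 0.0852
finger_force: 0.0
```

```bash
python3 - <<'E'
from h import *
s=sensors.observe();a=cams.camera("wrist");np.save("s4.npy",s)
cv2.imwrite("pics/w4.png",a[...,::-1])
crop(a,160,100,340,250,2.3,"pics/w4c.png")
print(s['ee_pos'],s['eef_rot'],(proj("wrist",[(.451,.3025,.042),(.451,.3025,.012)],s)-[160,100])*2.3)
E
```

```text
[0.4505 0.3021 0.1193] [ 0.6198  0.7847 -0.001  -0.0003] [[363.4526 250.2507]
 [363.3357 226.7176]]
```

View pics/w4c.png

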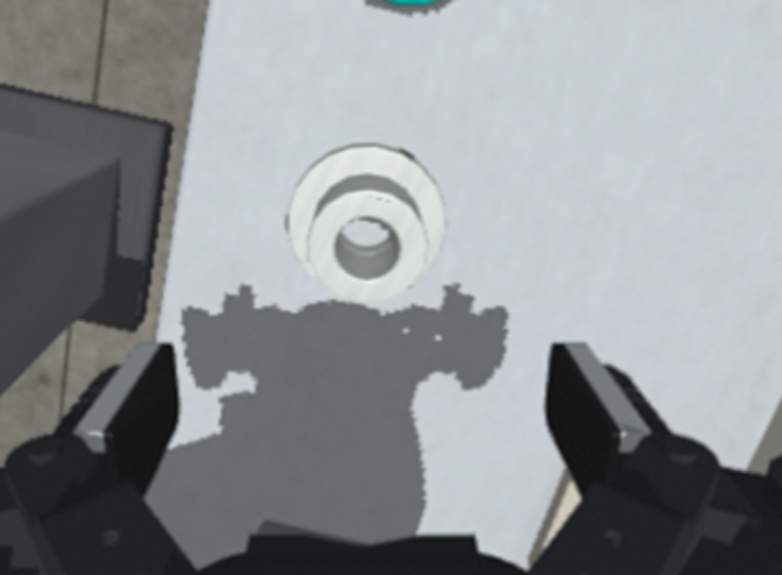

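The collar's top is centred at crop (367,247), about 1 mm from the prediction, so I'll go down and grip with that correction.

>>> move_arm(series=[1,1,35,0,0,0,1,1,70,0,0,0,1,1,94,0,0,0,1,1,104,0,0,0,1,1,104,0,0,0])

```text
time: 8.7
ee_pos: [0.452, 0.303, 0.0164]
eef_rot: [0.621, 0.784, -0.0, -0.0]
contact_force: [-0.9, 0.6, -0.3]
gripper_width: 0.0853
finger_force: 0.0
```

>>> move_arm(series=[0,0,0,0,0,0,0,0,0,0,0,0,0,0,0,0,0,0,0,0,0,0,0,0,0,0,0,0,0,0], claw=1, newtons=60)

```text
time: 9.32
ee_pos: [0.4521, 0.3039, 0.0175]
eef_rot: [0.62, 0.785, 0.001, 0.001]
contact_force: [-1.8, -0.7, 8.2]
gripper_width: 0.0432
finger_force: 60.5
```

>>> move_arm(series=[0,0,-10,0,0,0,0,0,-40,0,0,0,0,0,-85,0,0,0,0,0,-130,0,0,0,0,0,-175,0,0,0,0,0,-183,0,0,0,0,0,-183,0,0,0])

```text
time: 10.2
ee_pos: [0.4516, 0.3037, 0.1993]
eef_rot: [0.62, 0.785, 0.0, 0.0]
contact_force: [-0.0, -0.4, -1.1]
gripper_width: 0.0427
finger_force: 61.6
```

```bash
python3 - <<'E'
from h import *
s=sensors.observe();print(s['ee_pos'],s['contact_force'],s['torque'])
rel([.491,-.0625,.20],1.805)
E
```

```text
[0.4516 0.3037 0.1993] [-0.0196 -0.4358 -1.0688] [ 0.0522  0.0166 -0.0525]
rel [-365.3701  -46.295    -0.7251] [ 0.026  -0.0074 -0.0537]
```

>>> move_arm(series=[-54,-6,0,0,0,0,-109,-12,0,0,0,0,-164,-17,0,0,0,0,-219,-23,0,0,0,0,-274,-29,0,0,0,0,-329,-35,0,0,0,0,-384,-41,0,0,0,0,-437,-46,0,0,0,0])

```text
time: 11.2
ee_pos: [0.5072, -0.1337, 0.1974]
eef_rot: [0.62, 0.784, -0.0, -0.001]
contact_force: [1.1, 0.3, -2.3]
gripper_width: 0.0431
finger_force: 61.5
```

>>> move_arm(series=[0,0,0,0,0,0,0,0,0,0,0,0,0,0,0,0,0,0])

```text
time: 11.58
ee_pos: [0.5076, -0.131, 0.1987]
eef_rot: [0.62, 0.785, -0.0, -0.001]
contact_force: [0.6, 0.5, -2.4]
gripper_width: 0.0428
finger_force: 61.5
```

```bash
python3 - <<'E'
from h import *
s=sensors.observe();a=cams.camera("wrist");np.save("s5.npy",s)
cv2.imwrite("pics/w5.png",a[...,::-1])
crop(a,200,90,240,230,2.6,"pics/w5c.png")
print(s['ee_pos'],s['eef_rot'],s['q'],(proj("wrist",[(.4922,-.0638,.128),(.4922,-.0638,.115)],s)-[200,90])*2.6)
E
```

```text
[ 0.5076 -0.131   0.1987] [ 0.6196  0.785  -0.0001 -0.0006] [-0.4129  0.2273 -0.1044  1.2403  0.0002  0.9235] [[307.0759  91.3305]
 [306.9515  90.0524]]
```

View pics/w5c.png

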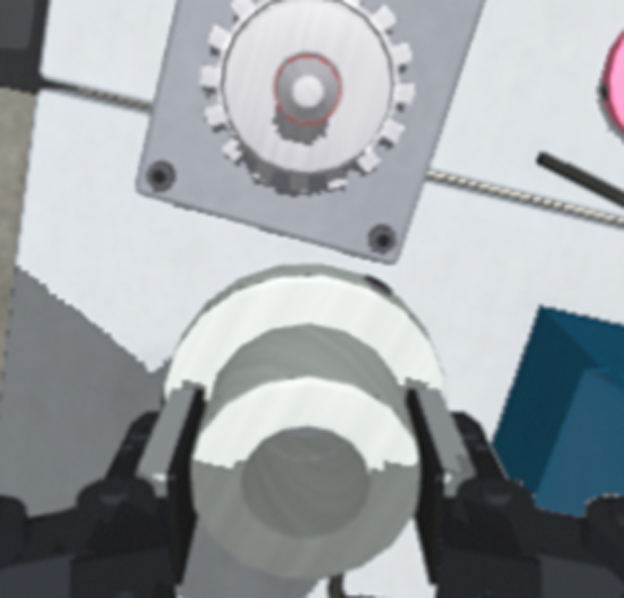

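```bash
python3 - <<'E'
from h import *
s=np.load("s5.npy",allow_pickle=True).item()
f=lambda p,z:unproj("wrist",np.array(p)/2.6+[200,90],z,s)
R=Ro.from_quat(s['eef_rot']).inv();e=s['ee_pos']
im=cv2.imread("pics/w5c.png",0)
for n,p,z in(("bore top",(306,482),e[2]+.0245),("neck outer l/r",(306,478),e[2]+.0245),("head top edge pt",(308,276),e[2]-.0055)):print(n,R.apply(f(p,z)-e)*1e3)
print("tip",f((308,91),.128))
# predicted outlines if collar centred on TCP
t=np.linspace(0,2*np.pi,60)
for r,z in((.012,.0245),(.0225,.0245),(.033,-.0055)):
  q=(proj("wrist",e+np.c_[r*np.cos(t),r*np.sin(t),z+0*t],s)-[200,90])*2.6;print(r,q.min(0),q.max(0))
rel([*f((308,91),.128)[:2],.20],1.805)
E
```

```text
bore top [  0.4452   0.2641 -24.4999]
neck outer l/r [  1.3127   0.2632 -24.4991]
head top edge pt [32.294   0.7333  5.5289]
tip [ 0.4924 -0.0636  0.128 ]
0.012 [241.184  427.2175] [367.7893 537.4198]
0.0225 [185.6877 374.8253] [423.2817 581.748 ]
0.033 [160.5309 272.8716] [448.6014 533.4735]
rel [69.0258  0.8029 -0.9611] [-0.0273 -0.0261  0.0293]
```

The spindle tip is at crop (308,91), exactly as predicted, and the collar sits centred and upright in the grip.

>>> move_arm(series=[30,0,0,0,0,0,60,0.5,10,0,0,0,68.7,0.6,25,0,0,0,68.7,0.6,45,0,0,0,68.7,0.6,45,0,0,0,68.7,0.6,45,0,0,0])

```text
time: 12.38
ee_pos: [0.4929, -0.0648, 0.155]
eef_rot: [0.62, 0.785, 0.0, 0.0]
contact_force: [1.1, 0.5, -2.9]
gripper_width: 0.0431
finger_force: 61.5
```

```bash
python3 - <<'E'
from h import *
s=sensors.observe();print(s['ee_pos'],s['contact_force'],s['torque'])
rel([.4924,-.0636,.1375],1.805)
E
```

```text
[ 0.4929 -0.0648  0.155 ] [ 1.0891  0.4957 -2.8903] [-0.0194 -0.0368 -0.036 ]
rel [ 1.3098 -0.2343 17.5148] [ 0.0387  0.0225 -0.0151]
```

>>> move_arm(series=[1,-0.3,5,0,0,0,1,-0.3,10,0,0,0,1,-0.3,15,0,0,0,1,-0.3,20,0,0,0,1,-0.3,25,0,0,0,1,-0.3,25,0,0,0])

```text
time: 13.12
ee_pos: [0.4919, -0.0642, 0.1289]
eef_rot: [0.62, 0.785, -0.0, -0.0]
contact_force: [0.2, -0.5, -2.8]
gripper_width: 0.0432
finger_force: 61.6
```

```bash
python3 - <<'E'
from h import *
s=sensors.observe();print(s['ee_pos'],s['contact_force'],s['torque'],s['gripper_width'])
E
```

```text
[ 0.4919 -0.0642  0.1289] [ 0.2457 -0.4715 -2.7633] [ 0.0067 -0.014   0.002 ] 0.043170159309693625
```

No contact forces and the bore is over the full diameter. I'll go on down to just above the spring plate.

>>> move_arm(series=[0,0,5,0,0,0,0,0,10,0,0,0,0,0,15,0,0,0,0,0,20,0,0,0,0,0,24,0,0,0,0,0,24,0,0,0,0,0,24,0,0,0])

```text
time: 14.0
ee_pos: [0.4922, -0.0643, 0.1054]
eef_rot: [0.62, 0.785, 0.0, 0.0]
contact_force: [0.4, 0.4, -1.0]
gripper_width: 0.0432
finger_force: 61.6
```

>>> move_arm(series=[0,0,1,0,0,0,0,0,2,0,0,0,0,0,3,0,0,0,0,0,4,0,0,0,0,0,5,0,0,0,0,0,6,0,0,0,0,0,6,0,0,0,0,0,6,0,0,0])

```text
time: 15.0
ee_pos: [0.4921, -0.0643, 0.0994]
eef_rot: [0.62, 0.785, 0.0, 0.0]
contact_force: [0.2, -0.4, -0.0]
gripper_width: 0.0428
finger_force: 61.8
```

```bash
python3 - <<'E'
from h import *
s=sensors.observe();print(s['ee_pos'],s['contact_force'],s['torque'],s['gripper_width'])
E
```

```text
[ 0.4921 -0.0643  0.0994] [ 0.2027 -0.4002 -0.0218] [ 0.0304  0.128  -0.0268] 0.0428226848107532
```

>>> move_arm(series=[0,0,1,0,0,0,0,0,2,0,0,0,0,0,3,0,0,0,0,0,4,0,0,0,0,0,5,0,0,0,0,0,6,0,0,0,0,0,7,0,0,0,0,0,7,0,0,0])

```text
time: 16.0
ee_pos: [0.4922, -0.0643, 0.0925]
eef_rot: [0.62, 0.785, 0.0, 0.0]
contact_force: [-2.4, 1.1, 7.5]
gripper_width: 0.043
finger_force: 62.4
```

>>> move_arm(series=[0,0,0,0,0,0,0,0,0,0,0,0,0,0,0,0,0,0])

```text
time: 16.38
ee_pos: [0.4922, -0.0643, 0.0926]
eef_rot: [0.62, 0.785, 0.0, 0.0]
contact_force: [-3.4, 0.5, 6.9]
gripper_width: 0.0437
finger_force: 62.4
```

```bash
python3 - <<'E'
from h import *
F=[];
for i in range(8):
    cams.camera("scene");s=sensors.observe();F.append([*s['contact_force'],s['ee_pos'][2]*1e3])
print(np.mean(F,0),np.std(F,0),s['ee_pos'],s['torque'])
E
```

```text
[-2.6756  0.3787  7.1033 92.5775] [0.297  0.2825 0.5351 0.0089] [ 0.4922 -0.0643  0.0926] [ 0.137   0.6323 -0.0005]
```

>>> move_arm(series=[0,-0.3,1,0,0,0,0,-0.6,2,0,0,0,0,-0.6,2.5,0,0,0,0,-0.6,2.5,0,0,0,0,-0.6,2.5,0,0,0])

```text
time: 17.4
ee_pos: [0.4921, -0.0643, 0.0904]
eef_rot: [0.62, 0.785, 0.001, 0.001]
contact_force: [-1.9, 1.7, 10.6]
gripper_width: 0.0426
finger_force: 62.6
```

```bash
python3 - <<'E'
from h import *
F=[];
for i in range(8):
    a=cams.camera("wrist");s=sensors.observe();F.append([*s['contact_force'],s['ee_pos'][2]*1e3])
print(np.mean(F,0),np.std(F,0),s['ee_pos'],s['torque'],s['eef_rot'])
np.save("s6.npy",s);b=cams.camera("scene")
p=proj("wrist",[.4923,-.0637,.115],s)[0].astype(int);x,y=p-[55,55];x=max(0,x);y=max(0,min(y,290))
u=cv2.resize(a[y:y+110,x:x+110,::-1],None,fx=4,fy=4,interpolation=2)
q=proj("scene",[.4923,-.0637,.115])[0].astype(int);v=cv2.resize(b[q[1]-27:q[1]+28,q[0]-20:q[0]+20,::-1],None,fx=8,fy=8,interpolation=2)
cv2.imwrite("pics/c6.png",cv2.hconcat([u,v]));print(x,y,q,cv2.hconcat([u,v]).shape)
E
```

```text
[-1.5415  1.5959  9.2884 90.4283] [0.4007 0.3301 0.549  0.0145] [ 0.4921 -0.0643  0.0904] [ 0.3471  0.3443 -0.0096] [0.62   0.7846 0.0005 0.0006]
262 220 [314 205] (440, 760, 3)
```

View pics/c6.png

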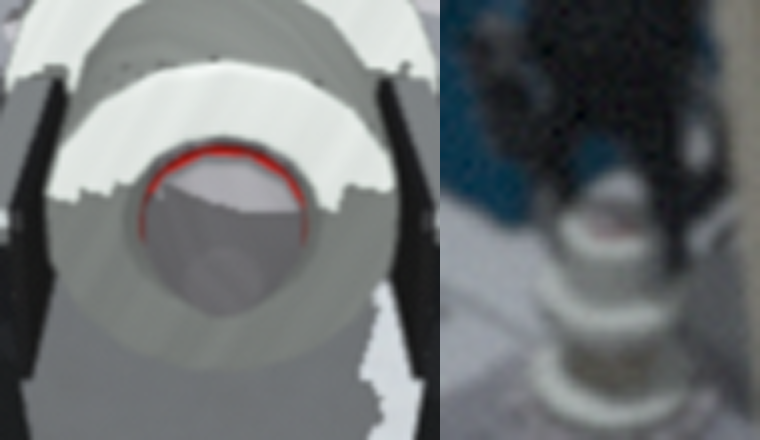

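```bash
python3 - <<'E'
from h import *
s=np.load("s6.npy",allow_pickle=True).item();e=s['ee_pos'];t=np.linspace(0,2*np.pi,361)
f=lambda c,r,z:(proj("wrist",np.c_[c[0]+r*np.cos(t),c[1]+r*np.sin(t),z+0*t],s)-[262,220])*4
for dz in(-.001,0,.001):
  for n,r in(("bore",.012),("neck",.0225)):
    q=f(e,r,.115+dz);print(dz,n,q.min(0),q.max(0))
for z in(.114,.1145,.115,.1155,.116):q=f((.4923,-.0638),.01,z);print(z,q.min(0),q.max(0))
E
```

```text
-0.001 bore [124.0568 133.7827] [317.7701 302.3965]
-0.001 neck [39.2565 53.6936] [402.4978 370.2828]
0 bore [123.4002 137.7677] [318.4653 307.2916]
0 neck [38.0066 57.1901] [403.7841 375.4965]
0.001 bore [122.7346 141.8103] [319.1702 312.2525]
0.001 neck [36.7395 60.7387] [405.0882 380.7782]
0.114 [142.4091 145.3534] [303.9973 286.1362]
0.1145 [142.1454 147.3725] [304.2962 288.5354]
0.115 [141.8799 149.406 ] [304.5972 290.9508]
0.1155 [141.6126 151.4541] [304.9002 293.3824]
0.116 [141.3434 153.5169] [305.2053 295.8306]
```

```bash
python3 - <<'E'
import cv2,numpy as np
from h import *
a=cams.camera("wrist")
for c in (314,317,320):
  print(c,[tuple(int(k) for k in a[y,c]) for y in range(250,264)])
# red mask extents
r=a.astype(int);m=(r[...,0]-r[...,1]>40)&(r[...,0]-r[...,2]>40);m[:220]=0;m[330:]=0;m[:,:262]=0;m[:,372:]=0
y,x=np.nonzero(m);print(x.min(),x.max(),y.min(),y.max())
E
```

```text
314 [(221, 226, 222), (221, 226, 223), (221, 225, 222), (203, 210, 206), (149, 154, 153), (110, 101, 102), (117, 63, 62), (135, 37, 32), (153, 68, 68), (133, 116, 118), (133, 135, 138), (154, 155, 159), (166, 166, 171), (170, 169, 174)]
317 [(223, 228, 225), (222, 227, 224), (217, 224, 219), (188, 195, 190), (121, 125, 124), (96, 83, 84), (110, 43, 42), (143, 28, 21), (172, 69, 68), (140, 115, 117), (131, 133, 136), (152, 152, 157), (165, 165, 169), (168, 169, 173)]
320 [(223, 228, 224), (223, 228, 225), (222, 227, 223), (203, 210, 206), (142, 146, 145), (99, 93, 95), (102, 49, 50), (135, 29, 22), (163, 59, 58), (144, 104, 105), (135, 131, 135), (154, 154, 158), (168, 168, 173), (172, 172, 176)]
299 337 256 271
```

The red line is level with the collar's top face: the TCP height puts the face at 0.1149 m and the image agrees within about 0.4 mm. The push is about 9 to 10 N, and the collar is still gripped.

```bash
python3 -c "
from h import *
s=sensors.observe();print(s['time'],s['contact_force'],s['ee_pos'],s['finger_force']);print(robot.hand_in())"
```

```text
17.9 [-0.6147  1.7476 10.0709] [ 0.4921 -0.0643  0.0904] 62.624157294631004
the job is handed in; nothing more can be done
None
```

The job is handed in: the spindle is locked with the knob at the red dot, and the arm is still gripping the collar and pressing it down with about 10 N, its top face level with the red line to within about half a millimetre.

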